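Finish bolting down the pressure pot crosswise, then half open its valve

TASK

Finish closing the pressure pot. Two opposite wing screws have already had their first turn, with their white ends at the yellow marks; complete this first pass by turning the other two clockwise only to their yellow marks, then make the second pass crosswise, turning each screw fully home to its green mark (any one first, then the one opposite it, then the other two). Only when all four are home, swing the red valve lever from shut to half open, 45 degrees, let go, and leave the things on the bench where they lie.

Things in the scene. Friction and masses are not known exactly. Their poses are not given: they have to be found in the camera images.
- pressure_pot: Blue round steel can, 184 mm across; fixed, its place and yaw differ each time. Origin: centre of the underside, z up. A brass valve sits on a pipe that leaves the can along its +y.
- pot_lid: Flat round dark steel lid, 200 mm across, centred on the can and fixed to it, at a different yaw each time; top 100 mm above the bench. Origin: centre of its underside, z up. Wing screws 1 to 4 stand on it on a circle of 70 mm radius at 45, 135, 225, 315 degrees from the lid's x axis. Low steel boss (44 mm wide, 15 mm high) in the middle.
- screw_1 (a joint): Wing screw 1, rad: 0 = white end points to the lid's centre (white mark); grows CLOCKWISE seen from above; 0.785 (an eighth turn) = white end at the yellow mark; 1.571 (a quarter turn) = at the green mark, a hard stop. Starts already at yellow, 0.70 to 0.87. Stiff to turn (about 0.10 N m), stays where it is left. Opposite screw: 3.
- screw_1_grip (a point): Centre of the wing of screw 1, on its axis, 130 mm above the bench. The wing is an upright bar 62 mm long, 12 mm thick, 24 mm high (underside 18 mm above the lid, stem 10 mm thick), black with one white end; grip across its thickness from above. x axis: along the wing to its white end, which in the lid's frame lies at 45 + 180 degrees - the joint value.
- screw_2 (a joint): Wing screw 2, rad: 0 = white end points to the lid's centre (white mark); grows CLOCKWISE seen from above; 0.785 (an eighth turn) = white end at the yellow mark; 1.571 (a quarter turn) = at the green mark, a hard stop. Starts loose, 0 to 0.25. Stiff to turn (about 0.10 N m), stays where it is left. Opposite screw: 4.
- screw_2_grip (a point): Centre of the wing of screw 2, on its axis, 130 mm above the bench. The wing is an upright bar 62 mm long, 12 mm thick, 24 mm high (underside 18 mm above the lid, stem 10 mm thick), black with one white end; grip across its thickness from above. x axis: along the wing to its white end, which in the lid's frame lies at 135 + 180 degrees - the joint value.
- screw_3 (a joint): Wing screw 3, rad: 0 = white end points to the lid's centre (white mark); grows CLOCKWISE seen from above; 0.785 (an eighth turn) = white end at the yellow mark; 1.571 (a quarter turn) = at the green mark, a hard stop. Starts already at yellow, 0.70 to 0.87. Stiff to turn (about 0.10 N m), stays where it is left. Opposite screw: 1.
- screw_3_grip (a point): Centre of the wing of screw 3, on its axis, 130 mm above the bench. The wing is an upright bar 62 mm long, 12 mm thick, 24 mm high (underside 18 mm above the lid, stem 10 mm thick), black with one white end; grip across its thickness from above. x axis: along the wing to its white end, which in the lid's frame lies at 225 + 180 degrees - the joint value.
- screw_4 (a joint): Wing screw 4, rad: 0 = white end points to the lid's centre (white mark); grows CLOCKWISE seen from above; 0.785 (an eighth turn) = white end at the yellow mark; 1.571 (a quarter turn) = at the green mark, a hard stop. Starts loose, 0 to 0.25. Stiff to turn (about 0.10 N m), stays where it is left. Opposite screw: 2.
- screw_4_grip (a point): Centre of the wing of screw 4, on its axis, 130 mm above the bench. The wing is an upright bar 62 mm long, 12 mm thick, 24 mm high (underside 18 mm above the lid, stem 10 mm thick), black with one white end; grip across its thickness from above. x axis: along the wing to its white end, which in the lid's frame lies at 315 + 180 degrees - the joint value.
- lever (a joint): Valve lever, rad: 0 = shut (square across the pipe, pointing along the pot's +x); grows COUNTER-CLOCKWISE seen from above; 0.785 = half open (45 degrees); 1.571 = fully open (in line with the pipe, along the pot's +y). Starts at 0 to 0.15. Friction about 0.12 N m; stays where it is left.
- lever_grip (a point): Middle of the lever's red grip (60 mm long, 14 mm wide, 18 mm high), 65 mm from the lever's axis and 125 mm above the bench. The point's own x axis points along the lever away from its axis.
- valve_axis (a point): Point on the lever's upright axis at the height of the lever, 150 mm from the pot's centre along the pot's own +y; its axes are those of the pot.
- black_tape: Bystander: roll of black tape, 72 mm across, 18 mm high; lies on the bench. Origin: centre of its underside.
- wrench_13: Bystander: combination wrench, 170 mm long, 6 mm thick; lies on the bench. Origin: centre of its underside.
- bolt_box: Bystander: open card box of bolts, 65 x 85 mm, 45 mm high; lies on the bench. Origin: centre of its underside.
- screwdriver_yellow: Bystander: screwdriver with a yellow grip, 193 mm long, 23 mm thick; lies on the bench. Origin: centre of its underside.

How it is judged:
On the way, in this order (a step that is already met when the one before it is completed fails the run):
1. first pass: a third screw at its yellow mark, the fourth still loose (((value of joint screw_1 below 0.42 rad and value of joint screw_2 between 0.54 and 1.03 rad and value of joint screw_3 between 0.54 and 1.03 rad and value of joint screw_4 between 0.54 and 1.03 rad) or (value of joint screw_2 below 0.42 rad and value of joint screw_1 between 0.54 and 1.03 rad and value of joint screw_3 between 0.54 and 1.03 rad and value of joint screw_4 between 0.54 and 1.03 rad) or (value of joint screw_3 below 0.42 rad and value of joint screw_1 between 0.54 and 1.03 rad and value of joint screw_2 between 0.54 and 1.03 rad and value of joint screw_4 between 0.54 and 1.03 rad) or (value of joint screw_4 below 0.42 rad and value of joint screw_1 between 0.54 and 1.03 rad and value of joint screw_2 between 0.54 and 1.03 rad and value of joint screw_3 between 0.54 and 1.03 rad))), for 0.2 s.
2. first pass complete: all four at their yellow marks (value of joint screw_1 between 0.54 and 1.03 rad and value of joint screw_2 between 0.54 and 1.03 rad and value of joint screw_3 between 0.54 and 1.03 rad and value of joint screw_4 between 0.54 and 1.03 rad), for 0.2 s.
3. second pass: one screw home, the others still at yellow (((value of joint screw_1 above 1.4 rad and value of joint screw_2 between 0.54 and 1.03 rad and value of joint screw_3 between 0.54 and 1.03 rad and value of joint screw_4 between 0.54 and 1.03 rad) or (value of joint screw_2 above 1.4 rad and value of joint screw_1 between 0.54 and 1.03 rad and value of joint screw_3 between 0.54 and 1.03 rad and value of joint screw_4 between 0.54 and 1.03 rad) or (value of joint screw_3 above 1.4 rad and value of joint screw_1 between 0.54 and 1.03 rad and value of joint screw_2 between 0.54 and 1.03 rad and value of joint screw_4 between 0.54 and 1.03 rad) or (value of joint screw_4 above 1.4 rad and value of joint screw_1 between 0.54 and 1.03 rad and value of joint screw_2 between 0.54 and 1.03 rad and value of joint screw_3 between 0.54 and 1.03 rad))), for 0.2 s.
4. second pass: the opposite screw also home, the other pair still at yellow (((value of joint each of screw_1, screw_3 above 1.4 rad and value of joint screw_2 between 0.54 and 1.03 rad and value of joint screw_4 between 0.54 and 1.03 rad) or (value of joint each of screw_2, screw_4 above 1.4 rad and value of joint screw_1 between 0.54 and 1.03 rad and value of joint screw_3 between 0.54 and 1.03 rad))), for 0.2 s.
5. second pass: a third screw home (((value of joint screw_1 between 0.54 and 1.03 rad and value of joint each of screw_2, screw_3, screw_4 above 1.4 rad) or (value of joint screw_2 between 0.54 and 1.03 rad and value of joint each of screw_1, screw_3, screw_4 above 1.4 rad) or (value of joint screw_3 between 0.54 and 1.03 rad and value of joint each of screw_1, screw_2, screw_4 above 1.4 rad) or (value of joint screw_4 between 0.54 and 1.03 rad and value of joint each of screw_1, screw_2, screw_3 above 1.4 rad))), for 0.2 s.
6. all four screws home, the valve lever still shut (value of joint each of screw_1, screw_2, screw_3, screw_4 above 1.4 rad and value of joint lever below 0.4 rad), for 0.2 s.
At the end, for the whole second after the job is handed in: All four screws within about 10 degrees of the stop at the green mark (joint over 1.40); the lever at rest half open, 45 degrees give or take 11 (joint 0.585 to 0.985). On the way, 'at yellow' is 0.54 to 1.03 (45 degrees give or take 14), 'loose' is under 0.42 (value of joint each of screw_1, screw_2, screw_3, screw_4 above 1.4 rad and value of joint lever between 0.585 and 0.985 rad and velocity of joint lever between -0.05 and 0.05 rad/s); the robot touches nothing.
It fails at once if a screw is turned well past its yellow mark while another has not yet been brought to its own ((value of joint screw_1 above 1.15 rad and value of joint any of screw_2, screw_3, screw_4 below 0.5 rad) or (value of joint screw_2 above 1.15 rad and value of joint any of screw_1, screw_3, screw_4 below 0.5 rad) or (value of joint screw_3 above 1.15 rad and value of joint any of screw_1, screw_2, screw_4 below 0.5 rad) or (value of joint screw_4 above 1.15 rad and value of joint any of screw_1, screw_2, screw_3 below 0.5 rad)).
It fails at once if the valve is opened before all four screws are home (value of joint lever above 0.45 rad and value of joint any of screw_1, screw_2, screw_3, screw_4 below 1.35 rad).
It fails at once if a thing lying on the bench is moved more than 30 mm (distance of any of black_tape, wrench_13, bolt_box, screwdriver_yellow from where it was at the start of the episode above 0.03 m).
It also fails if it takes over 72 s, if anything falls off the work surface, if the arm or the gripper's body presses on something with over 40 N, if the wrist force passes 120 N, or if a joint passes its speed limit or range.

ROBOT

A 7-joint arm with a two-finger parallel gripper is mounted at the origin on a cart in front of the work surface, level with it; the furniture and walls round the work are solid. World frame = base frame: x ahead of the robot, y to its left, z up, the work surface at z = 0. Lengths are in m, angles in rad, forces in N, time in s.
With the tool pointing down it reaches from about 0.35 to 0.9 m from the base axis. Payload 8.1 kg.
Tool frame: the origin (TCP) lies between the finger pads; the fingertips stand bot.finger_overhang ahead of it and the grasp point (between the pads) lies 8 mm behind it (bot.finger_overhang is the distance from the TCP to the fingertips, in m); z points along the fingers, y is the line along which they close (so a half turn about z gives the same grasp; the last joint's range is limited). The gripper opens to 92 mm and grips with 3 to 60 N. Pads are 19 mm wide; open, the fingers measure 130 mm over their backs; the gripper's body (75 mm by 190 mm) begins 47 mm behind the grasp point.
Start: joints at [-1.375, 0.434, 0.025, 1.573, -0.012, 1.134, -0.075], TCP at [0.184, 0.597, 0.238] pointing down, gripper open.
Joint ranges: [-2.62, 2.62], [-0.44, 2.09], [-1.27, 1.32], [0.08, 2.57], [-1.32, 4.46], [0.12, 2], [-2.74, 2.74]. Speed limits (rad/s): [2.22, 2.22, 3.01, 3.01, 3.14, 3.14, 3.14].

INTERFACE

Orientations are given as a rotation vector (axis times angle).
In Python, from bench import bot gives the robot as it stands.
- The arm moves only by the tool send_rows, never from a script. Its argument "targets" is a list of rows, each a list of 3 entries, a list of its own where there are three numbers: the shift along the tool's x, y, z in m, then the turn, a rotation vector about the tool's x, y, z in rad, then the opening, from 0 (shut) to 1 (fully open). A call has 1 to 8 rows; each row is the pose to reach, as a shift and turn from the pose commanded when the call began, along the tool's axes at that moment; what a row does not reach only later rows make up. A row lasts 1/8 s, in which the tool goes at most 62.5 mm and 10.7 degrees, less where a joint would pass 70% of its speed; a pose out of reach is approached as far as the arm can. A call with a gripper value outside its range is refused whole. The fingers move at their own pace and stop on an object; "squeeze" is the grip in N (left out, the last holds). Time passes only in rows, so rows that repeat a pose let the fingers close. It gives the time, the measured TCP pose, the force, the opening and the grip force at its end, in the units of the state.
- bot.get_state(): the state, without advancing time (a new reading comes with each control period).
- bot.get_image(name): name is "scene" or "top" or "wrist"; returns the picture (384x512x3 uint8, red, green, blue); there is no depth.
- bot.get_calibration(name): a dict with "fx", "fy", "cx", "cy" (pixels), "R" (3x3) and "t" (3): a world point X has camera coordinates R X + t; the wrist camera has in their place "T_tool_cam" (4x4, takes a point from camera to tool coordinates, whose origin is the TCP and whose axes are the flange's). Camera axes: x right, y down, z forward; pixel columns grow to the right and rows downward; lengths in m; the calibration is good to about 2 mm. A picture is of the moment at which its call begins: read the wrist's pose just before it. get_calibration takes no time and is no camera call.
- bot.job_done(): hands the job in; it is judged then, once.
The state is a dict: "clock": time; "joint_positions": joint angles; "qd": joint speeds; "tau": joint torques, N m; "tcp_pos": TCP position; "orientation": TCP orientation; "contact_force": force on the tool from outside, world axes, zero at the start; "wrist_torque": the same for the moment, N m; "grip_width": opening from 0.0 (shut) to 1.0 (fully open); "grip_force": force on a finger pad.
Only numpy, scipy, OpenCV 4.12 (cv2) and the standard library are available. Lean on these libraries where they do the work, as an engineer would, in place of code of your own. Each camera call takes 0.05 s, during which the arm holds its last target. There are 200 camera calls.

## Working session

There is one attempt and no reset: what is moved stays moved. The work goes in short steps, Python scripts to look and compute and a tool call to move; the robot and the scene stay as the last step left them, time stands still between calls to the robot, and variables do not carry over. Pictures are saved under pics/ and viewed, at most 10 in all, crops included, and the job is handed in when it is done.

Besides the shell and the picture viewer there is one more tool, called as name(argument=value, ...), one argument or row to a line, values as JSON. send_rows: Moves the arm, as the interface text tells. Its arguments: {"type":"object","properties":{"targets":{"type":"array"},"squeeze":{"type":"number"}},"required":["targets"]}

```bash
mkdir -p pics
python3 - <<'E'
from bench import bot
import cv2,numpy as np
s=bot.get_state();print({k:np.round(v,3) for k,v in s.items()},bot.finger_overhang)
for n in("top","scene"):
    cv2.imwrite(f"pics/{n}0.png",bot.get_image(n)[:,:,::-1]);print(n,bot.get_calibration(n))
print(bot.get_calibration("wrist"))
a=cv2.imread("pics/top0.png");cv2.imwrite("pics/top0b.png",cv2.resize(a,(800,600),interpolation=cv2.INTER_CUBIC))
E
```

```text
{'clock': np.float64(0.0), 'joint_positions': array([-1.375,  0.435,  0.025,  1.574, -0.012,  1.134, -0.075]), 'qd': array([ 0.001,  0.   ,  0.001, -0.001,  0.   ,  0.001,  0.   ]), 'tau': array([-3.0000e-03, -6.6786e+01,  9.8300e-01, -3.1446e+01, -6.1000e-02,
        4.3000e-02,  0.0000e+00]), 'tcp_pos': array([0.184, 0.597, 0.237]), 'orientation': array([-4.680e-01, -3.106e+00,  2.000e-03]), 'contact_force': array([0.728, 0.845, 0.123]), 'wrist_torque': array([ 0.035, -0.006, -0.059]), 'grip_force': np.float64(0.0), 'grip_width': np.float64(1.0)} 0.011
top {'fx': 437.48877551581216, 'fy': 437.48877551581216, 'cx': 261.3255992383081, 'cy': 193.78764056906113, 'R': array([[ 5.68332906e-03, -9.99983746e-01, -4.55755348e-04],
       [-9.79240563e-01, -5.47308668e-03, -2.02627650e-01],
       [ 2.02621862e-01,  1.59789374e-03, -9.79255752e-01]]), 't': array([0.05922548, 0.5628841 , 1.09950862])}
scene {'fx': 471.8529195863561, 'fy': 471.8529195863561, 'cx': 255.2710025281492, 'cy': 189.8858741875242, 'R': array([[ 0.44207828, -0.89679438,  0.01807283],
       [-0.6117157 , -0.31616142, -0.7251523 ],
       [ 0.65602644,  0.30951865, -0.6883513 ]]), 't': array([-0.20607378,  0.42421171,  1.13035826])}
{'fx': 310.7576449953958, 'fy': 310.7576449953958, 'cx': 257.0464486087447, 'cy': 192.20647341603444, 'T_tool_cam': array([[ 5.44051941e-04, -9.66706389e-01, -2.55887595e-01,
         6.99425594e-02],
       [ 9.99999829e-01,  5.81053177e-04, -6.89989323e-05,
        -3.01098448e-04],
       [ 2.15386009e-04, -2.55887514e-01,  9.66706540e-01,
        -1.47632730e-01],
       [ 0.00000000e+00,  0.00000000e+00,  0.00000000e+00,
         1.00000000e+00]])}
```

View pics/top0b.png

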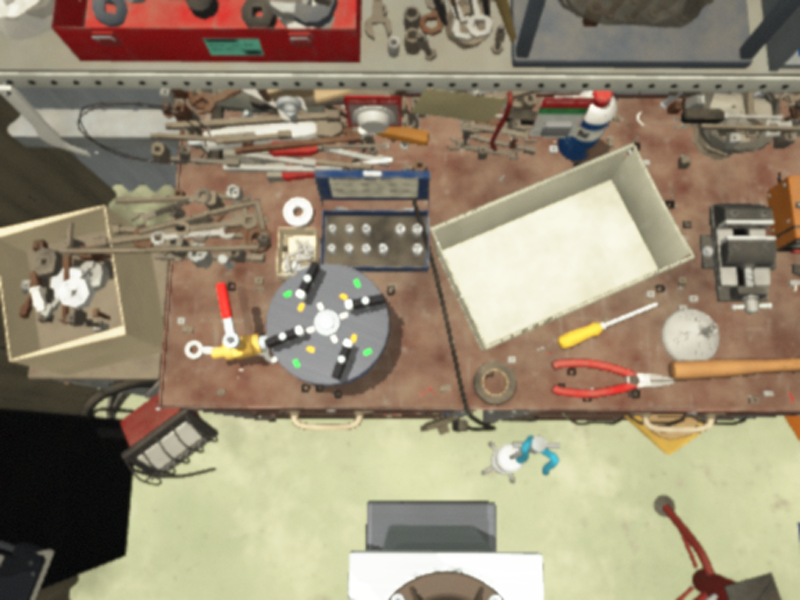

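The picture shows the pot lid centred near (327,322) of the 800x600 view (512-scale about (209,206)). The red lever is at (225,305), with the pipe to the left. I'll enlarge that area.

Run:
```python
import cv2
a=cv2.imread("pics/top0.png")[160:255,120:260];cv2.imwrite("pics/c1.png",cv2.resize(a,None,fx=5.7,fy=5.7,interpolation=cv2.INTER_CUBIC))
```

```text
(no output)
```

View pics/c1.png

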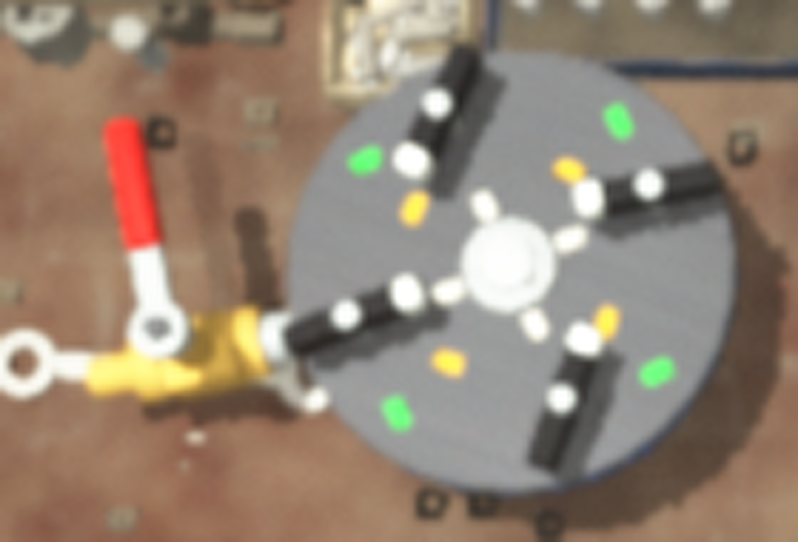

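The crop shows wing caps at A (437,102), B (648,185), C (562,398) and D (345,315). White ends are at A (412,160), B (588,198), C (583,340) and D (407,293), so A and C are at yellow and B and D are loose. The lever axis is at (157,328) and its tip at (122,122).

```bash
cat > h.py <<'E'
from bench import bot
import numpy as np, cv2, json
from scipy.spatial.transform import Rotation as Ro
from scipy.optimize import least_squares
def back(name,u,v,z):
    c=bot.get_calibration(name);R,t=c["R"],c["t"]
    d=R.T@np.array([(u-c["cx"])/c["fx"],(v-c["cy"])/c["fy"],1]);o=-R.T@t
    return o+d*(z-o[2])/d[2]
def wcam(s=None):
    c=bot.get_calibration("wrist");s=s or bot.get_state()
    T=np.eye(4);T[:3,:3]=Ro.from_rotvec(s["orientation"]).as_matrix();T[:3,3]=s["tcp_pos"]
    return c,T@c["T_tool_cam"]
def wback(u,v,z,s=None):
    c,M=wcam(s);d=M[:3,:3]@np.array([(u-c["cx"])/c["fx"],(v-c["cy"])/c["fy"],1]);o=M[:3,3]
    return o+d*(z-o[2])/d[2]
def wproj(X):
    c,M=wcam();p=M[:3,:3].T@(np.array(X)-M[:3,3]);return c["cx"]+c["fx"]*p[0]/p[2],c["cy"]+c["fy"]*p[1]/p[2]
def go(p,closing):
    """shift/turn to put TCP at p, tool y line at world angle closing (deg), nearest half turn"""
    s=bot.get_state();R=Ro.from_rotvec(s["orientation"]);M=R.as_matrix()
    best=[]
    for k in(0,180):
        a=np.radians(closing+k);y=np.array([np.cos(a),np.sin(a),0]);z=np.array([0,0,-1.]);T=np.column_stack([np.cross(y,z),y,z])
        r=(R.inv()*Ro.from_matrix(T)).as_rotvec();best.append((np.linalg.norm(r),r))
    best.sort(key=lambda b:b[0])
    print("shift",np.round(M.T@(np.array(p)-s["tcp_pos"]),4),"turns",[np.round(b[1],3).tolist() for b in best],"j7",np.round(s["joint_positions"][6],2),"clock",s["clock"])
E
python3 - <<'E'
from h import *
f=lambda u,v:(120+(u+.5)/5.7-.5,160+(v+.5)/5.7-.5)
W=dict(A=(437,102),B=(648,185),C=(562,398),D=(345,315));E=dict(A=(412,160),B=(588,198),C=(583,340),D=(407,293))
def res(p,full=False):
    cx,cy,th,z=p;r=[]
    for k,n in enumerate("ABCD"):
        a=th-k*np.pi/2;q=back("top",*f(*W[n]),z);r+=[q[0]-cx-.07*np.cos(a),q[1]-cy-.07*np.sin(a)]
    return np.array(r)
s=least_squares(res,[.45,.25,.8,.145],x_scale=[.1,.1,1,.1]);print(s.x,np.round(s.fun*1000,1))
cx,cy,th,z=s.x
P={}
for k,n in enumerate("ABCD"):
    a=th-k*np.pi/2;P[n]=[cx+.07*np.cos(a),cy+.07*np.sin(a)]
    q=back("top",*f(*E[n]),.142);w=np.arctan2(*(q[:2]-P[n])[::-1]);j=(np.degrees(a+np.pi-w)+180)%360-180
    print(n,np.round(P[n],4),"wing deg",np.degrees(w).round(1),"joint deg",j.round(1))
ax=back("top",*f(157,328),.125);tip=back("top",*f(122,122),.134)
print("axis",ax,"tip",tip,"len",np.linalg.norm((tip-ax)[:2]),"lever dir",np.degrees(np.arctan2(*(tip-ax)[1::-1])),"pot+y",np.degrees(np.arctan2(ax[1]-cy,ax[0]-cx)),np.hypot(ax[0]-cx,ax[1]-cy))
go([P["D"][0],P["D"][1],.22],np.degrees(0)); print("lid th",np.degrees(th))
json.dump(dict(P=P,c=[cx,cy,th]),open("p.json","w"))
st=bot.get_state();print(Ro.from_rotvec(st["orientation"]).as_matrix().round(2))
E
```

```text
[0.52032963 0.19431846 0.42077277 0.14442217] [ 0.5 -0.2 -0.4  0.4  0.2 -0.3 -0.3  0.2]
A [0.5842 0.2229] wing deg 158.0 joint deg 46.1
B [0.5489 0.1304] wing deg 102.3 joint deg 11.8
C [0.4564 0.1657] wing deg -18.4 joint deg 42.5
D [0.4917 0.2582] wing deg -69.0 joint deg 3.1
axis [0.48837039 0.3429666  0.125     ] tip [0.57750586 0.36113158 0.134     ] len 0.09096757128685742 lever dir 11.518612810699542 pot+y 102.13384144470236 0.15204493716783526
shift [-0.3939 -0.233   0.0174] turns [[-0.001, 0.001, 1.272], [-0.001, -0.001, -1.87]] j7 -0.08 clock 0.1
lid th 24.10850378609368
[[-0.96  0.29 -0.  ]
 [ 0.29  0.96 -0.  ]
 [-0.   -0.   -1.  ]]
```

send_rows(
  targets=[
    [[-0.394,-0.233,0.017],[0,0,0.904],0.5],
    [[-0.394,-0.233,0.017],[0,0,0.904],0.5],
    [[-0.394,-0.233,0.017],[0,0,0.904],0.5],
    [[-0.394,-0.233,0.017],[0,0,0.904],0.5],
    [[-0.394,-0.233,0.017],[0,0,0.904],0.5],
    [[-0.394,-0.233,0.017],[0,0,0.904],0.5],
    [[-0.394,-0.233,0.017],[0,0,0.904],0.5],
    [[-0.394,-0.233,0.017],[0,0,0.904],0.5],
  ],
  squeeze=40,
)

```text
clock: 1.1
tcp_pos: [0.4944, 0.2542, 0.2205]
orientation: [1.784, 2.584, -0.002]
contact_force: [-0.2, 0.6, 0.2]
grip_width: 0.504
grip_force: 0.0
```

Run:
```python
from h import *
P=json.load(open("p.json"))["P"]
s=bot.get_state();cv2.imwrite("pics/w1.png",bot.get_image("wrist")[:,:,::-1])
go([*P["D"],.128],21.1);print(s["tcp_pos"],s["joint_positions"].round(2))
for n in P: print(n,wproj([*P[n],.144]))
```

```text
shift [ 0.0061 -0.0015  0.0925] turns [[0.0, 0.002, -0.007], [0.004, -0.0, 3.134]] j7 -0.07 clock 1.15
[0.49438954 0.25415755 0.22053686] [-0.84  0.34  0.36  1.79 -0.14  1.03 -0.07]
A (np.float64(348.84136149394806), np.float64(275.712342447915))
B (np.float64(266.36671955572905), np.float64(352.44059493695954))
C (np.float64(175.68311536388012), np.float64(284.9367733079731))
D (np.float64(256.7660716683482), np.float64(197.07073474761253))
```

View pics/w1.png

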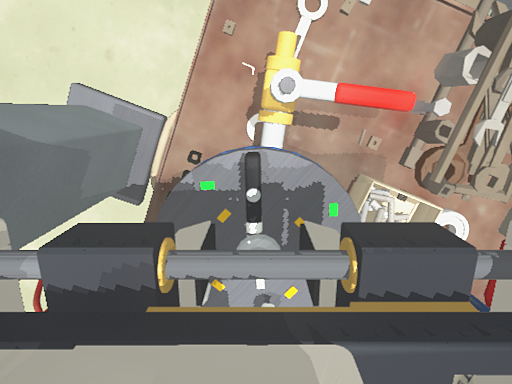

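The wing cap D is at (253,194), 3 px from the prediction, and the wing is aligned with the tool's x axis. I'll descend and grip.

send_rows(
  targets=[
    [[0.007,-0.003,0.05],[0,0,0],0.5],
    [[0.007,-0.003,0.0925],[0,0,0],0.5],
    [[0.007,-0.003,0.0925],[0,0,0],0.5],
    [[0.007,-0.003,0.0925],[0,0,0],0.1],
    [[0.007,-0.003,0.0925],[0,0,0],0.1],
    [[0.007,-0.003,0.0925],[0,0,0],0.1],
    [[0.007,-0.003,0.0925],[0,0,0],0.1],
  ],
)

```text
clock: 2.02
tcp_pos: [0.4873, 0.2644, 0.129]
orientation: [1.777, 2.59, 0.003]
contact_force: [2.5, 0.3, -0.8]
grip_width: 0.13
grip_force: 40.2
```

send_rows(
  targets=[
    [[-0.0001,0.0013,0],[0,0,0.18],0.1],
    [[-0.0005,0.0025,0],[0,0,0.36],0.1],
    [[-0.001,0.0036,0],[0,0,0.54],0.1],
    [[-0.0018,0.0047,0],[0,0,0.73],0.1],
    [[-0.0018,0.0047,0],[0,0,0.73],0.1],
    [[-0.0018,0.0047,0],[0,0,0.73],0.5],
    [[-0.0018,0.0047,0],[0,0,0.73],0.5],
    [[-0.0018,0.0047,-0.07],[0,0,0.73],0.5],
  ],
)

```text
clock: 3.02
tcp_pos: [0.4891, 0.2631, 0.1879]
orientation: [2.584, 1.785, -0.013]
contact_force: [1.2, 0.1, 1.2]
grip_width: 0.409
grip_force: 0.0
```

Run:
```python
from h import *
P=json.load(open("p.json"))["P"]
go([*P["B"],.20],12.3)
st=bot.get_state();print(st["contact_force"])
```

```text
shift [-0.103   0.1028 -0.0118] turns [[-0.006, 0.006, -0.576], [0.008, 0.008, 2.565]] j7 -0.69 clock 3.025
[1.20277324 0.14759972 1.16738194]
```

send_rows(
  targets=[
    [[-0.03,0.03,-0.012],[0,0,-0.15],0.5],
    [[-0.103,0.103,-0.012],[0,0,-0.576],0.5],
    [[-0.103,0.103,-0.012],[0,0,-0.576],0.5],
    [[-0.103,0.103,-0.012],[0,0,-0.576],0.5],
    [[-0.103,0.103,-0.012],[0,0,-0.576],0.5],
    [[-0.103,0.103,-0.012],[0,0,-0.576],0.5],
    [[-0.103,0.103,-0.012],[0,0,-0.576],0.5],
  ],
)

```text
clock: 3.9
tcp_pos: [0.5513, 0.1321, 0.2027]
orientation: [-1.971, -2.446, 0.0]
contact_force: [0.5, 0.3, -0.2]
grip_width: 0.5
grip_force: 0.0
```

Run:
```python
from h import *
P=json.load(open("p.json"))["P"]
s=bot.get_state();a=bot.get_image("wrist")[:,:,::-1];cv2.imwrite("pics/w2.png",a);cv2.imwrite("pics/t2.png",bot.get_image("top")[:,:,::-1])
go([*P["B"],.128],12.3);print(s["tcp_pos"])
for n in P: print(n,np.round(wproj([*P[n],.144])))
```

```text
shift [-0.001  -0.0026  0.0747] turns [[-0.0, -0.0, -0.0], [-0.0, 0.0, 3.142]] j7 0.08 clock 4.0
[0.55125289 0.13211449 0.20265994]
A [341.  89.]
B [255. 213.]
C [129. 135.]
D [206.  -8.]
```

View pics/w2.png

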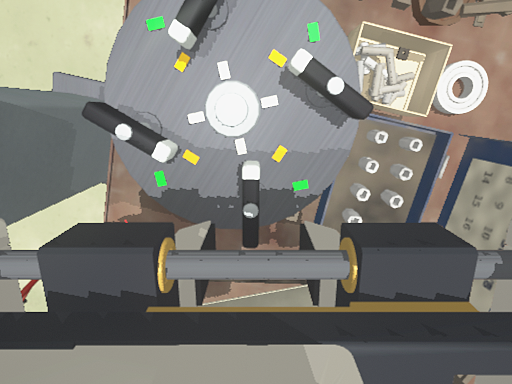

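The wrist view shows B's cap at (250,210), about 3 mm left of the prediction. A, C and D are visible, and D's white end (183,30) is by its yellow mark (182,62). I'll grip B.

send_rows(
  targets=[
    [[0.0,-0.0045,0.05],[0,0,0],0.5],
    [[0,-0.0045,0.0745],[0,0,0],0.5],
    [[0,-0.0045,0.0745],[0,0,0],0.5],
    [[0,-0.0045,0.0745],[0,0,0],0.1],
    [[0,-0.0045,0.0745],[0,0,0],0.1],
    [[0,-0.0045,0.0745],[0,0,0],0.1],
    [[0,-0.0045,0.0745],[0,0,0],0.1],
  ],
)

```text
clock: 4.88
tcp_pos: [0.5467, 0.1303, 0.1286]
orientation: [-1.971, -2.446, 0.0]
contact_force: [0.2, 0.4, 9.6]
grip_width: 0.128
grip_force: 40.2
```

Run:
```python
from h import *
P=json.load(open("p.json"))["P"]
f=cv2.resize(cv2.imread("pics/t2.png")[160:255,120:260],None,fx=5.7,fy=5.7,interpolation=cv2.INTER_CUBIC);cv2.imwrite("pics/c2.png",f)
go([*P["B"],.128],12.3);print(bot.get_state()["contact_force"],bot.get_state()["wrist_torque"])
```

```text
shift [-0.0004  0.0022  0.0006] turns [[-0.0, -0.0, -0.001], [-0.0, 0.001, 3.141]] j7 0.13 clock 4.875
[0.2024583  0.35622849 9.64941876] [ 0.08463517 -0.31469265 -0.09400241]
```

View pics/c2.png

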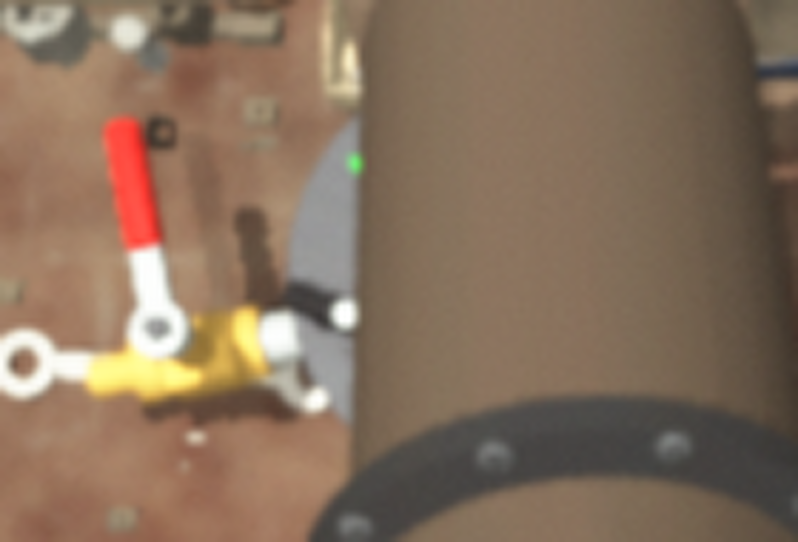

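D has clearly turned and the lever is unmoved. Now I'll turn B to yellow and hold.

send_rows(
  targets=[
    [[0,0,0],[0,0,0.15],0.1],
    [[0,0,0],[0,0,0.3],0.1],
    [[0,0,0],[0,0,0.45],0.1],
    [[0,0,0],[0,0,0.58],0.1],
    [[0,0,0],[0,0,0.58],0.1],
    [[0,0,0],[0,0,0.58],0.1],
    [[0,0,0],[0,0,0.58],0.1],
    [[0,0,0],[0,0,0.58],0.1],
  ],
)

```text
clock: 5.88
tcp_pos: [0.546, 0.1304, 0.1286]
orientation: [-2.587, -1.779, 0.002]
contact_force: [-5.2, -0.8, 8.8]
grip_width: 0.129
grip_force: 40.0
```

Run:
```python
from h import *
P=json.load(open("p.json"))["P"];th=np.degrees(json.load(open("p.json"))["c"][2])
# tool y for joint 45 deg at B: wing = th-90+180-45
go([*P["B"],.128],th+45-90);s=bot.get_state();print(s["contact_force"],s["wrist_torque"])
```

```text
shift [0.0011 0.0027 0.0006] turns [[-0.002, 0.0, -0.002], [0.0, 0.003, 3.14]] j7 -0.35 clock 5.875
[-5.21378314 -0.84189408  8.79760666] [-0.19874768  1.37355049 -0.11105197]
```

send_rows(
  targets=[
    [[0,0,0],[0,0,0.18],0.1],
    [[0,0,0],[0,0,0.36],0.1],
    [[0,0,0],[0,0,0.54],0.1],
    [[0,0,0],[0,0,0.7],0.1],
    [[0,0,0],[0,0,0.79],0.1],
    [[0,0,0],[0,0,0.8],0.1],
    [[0,0,0],[0,0,0.8],0.1],
    [[0,0,0],[0,0,0.8],0.1],
  ],
)

```text
clock: 6.88
tcp_pos: [0.5453, 0.1311, 0.1286]
orientation: [-3.075, -0.634, 0.005]
contact_force: [-9.8, 1.7, 12.8]
grip_width: 0.128
grip_force: 40.2
```

Run:
```python
from h import *
P=json.load(open("p.json"))["P"];th=np.degrees(json.load(open("p.json"))["c"][2])
go([*P["B"],.128],th+90-180);s=bot.get_state();print(s["contact_force"],s["wrist_torque"])
go([*P["D"],.2],th+45-90)
```

```text
shift [0.0031 0.0021 0.0006] turns [[-0.003, 0.003, -0.014], [0.004, 0.004, 3.127]] j7 -1.0 clock 6.875
[-9.81244778  1.72340441 12.79769158] [0.16708815 2.18574283 0.50129767]
shift [ 0.0009 -0.1381 -0.071 ] turns [[-0.004, 0.001, -0.8], [0.002, 0.005, 2.342]] j7 -1.0 clock 6.875
```

send_rows(
  targets=[
    [[0,0,0],[0,0,0.0],0.5],
    [[0,0,0],[0,0,0.0],0.5],
    [[0,0,-0.07],[0,0,0],0.5],
    [[0,0,-0.07],[0,0,0],0.5],
    [[0,-0.06,-0.071],[0,0,-0.4],0.5],
    [[0,-0.12,-0.071],[0,0,-0.6],0.5],
    [[0.001,-0.138,-0.071],[0,0,-0.8],0.5],
    [[0.001,-0.138,-0.071],[0,0,-0.8],0.5],
  ],
)

```text
clock: 7.88
tcp_pos: [0.4925, 0.2601, 0.1986]
orientation: [-2.623, -1.728, 0.001]
contact_force: [-0.4, -0.5, -0.6]
grip_width: 0.501
grip_force: 0.0
```

send_rows(
  targets=[
    [[0,0,0],[0,0,0],0.5],
    [[0,0,0],[0,0,0],0.5],
    [[0,0,0],[0,0,0],0.5],
  ],
)

```text
clock: 8.25
tcp_pos: [0.4938, 0.2572, 0.1991]
orientation: [2.635, 1.71, -0.0]
contact_force: [-0.0, -0.2, -0.3]
grip_width: 0.501
grip_force: 0.0
```

Run:
```python
from h import *
P=json.load(open("p.json"))["P"];th=np.degrees(json.load(open("p.json"))["c"][2])
s=bot.get_state();cv2.imwrite("pics/w3.png",bot.get_image("wrist")[:,:,::-1])
go([*P["D"],.128],th-45);print(s["tcp_pos"])
for n in P: print(n,np.round(wproj([*P[n],.144])))
```

```text
shift [ 0.     -0.0023  0.0711] turns [[0.0, 0.0, -0.054], [0.0, -0.0, 3.088]] j7 -0.69 clock 8.3
[0.49383765 0.25717477 0.19908928]
A [400. 205.]
B [392. 329.]
C [263. 335.]
D [256. 212.]
```

View pics/w3.png

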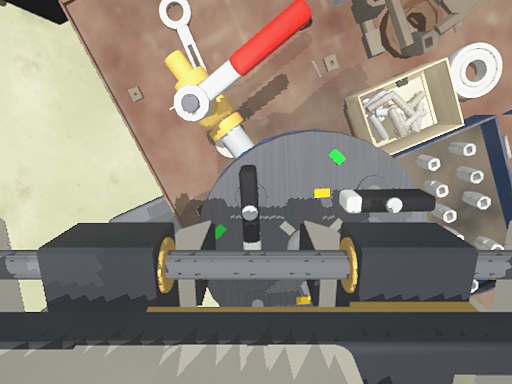

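D's cap is at (250,212), about 3.5 mm to the left as before. The wing is tilted about 3° counter-clockwise, which matches the -0.054 turn. I'll grip D and then turn it home.

send_rows(
  targets=[
    [[0.0,-0.004,0.05],[0,0,-0.054],0.5],
    [[0,-0.004,0.071],[0,0,-0.054],0.5],
    [[0,-0.004,0.071],[0,0,-0.054],0.5],
    [[0,-0.004,0.071],[0,0,-0.054],0.1],
    [[0,-0.004,0.071],[0,0,-0.054],0.1],
    [[0,-0.004,0.071],[0,0,-0.054],0.1],
    [[0,-0.004,0.071],[0,0,-0.054],0.1],
  ],
)

```text
clock: 9.18
tcp_pos: [0.4893, 0.2598, 0.1286]
orientation: [-2.584, -1.785, 0.001]
contact_force: [0.7, -0.9, 7.4]
grip_width: 0.126
grip_force: 40.3
```

send_rows(
  targets=[
    [[0,0,0],[0,0,0.18],0.1],
    [[0,0,0],[0,0,0.36],0.1],
    [[0,0,0],[0,0,0.54],0.1],
    [[0,0,0],[0,0,0.7],0.1],
    [[0,0,0],[0,0,0.79],0.1],
    [[0,0,0],[0,0,0.8],0.1],
    [[0,0,0],[0,0,0.8],0.1],
    [[0,0,0],[0,0,0.8],0.1],
  ],
)

```text
clock: 10.18
tcp_pos: [0.4895, 0.2596, 0.1286]
orientation: [-3.075, -0.639, 0.001]
contact_force: [-3.8, -0.9, 5.1]
grip_width: 0.129
grip_force: 40.1
```

Run:
```python
from h import *
P=json.load(open("p.json"))["P"];th=np.degrees(json.load(open("p.json"))["c"][2])
go([*P["D"],.128],th);s=bot.get_state();print(s["contact_force"],s["wrist_torque"],s["joint_positions"].round(2))
go([*P["A"],.2],158-90)
```

```text
shift [0.0015 0.0021 0.0006] turns [[-0.0, 0.001, 1.56], [-0.001, -0.0, -1.582]] j7 -1.23 clock 10.175
[-3.83220369 -0.9414351   5.11418685] [-0.10250488  0.85248311  0.32982582] [-1.16  0.55  0.83  1.92 -0.51  0.9  -1.23]
shift [ 0.0722  0.0713 -0.0715] turns [[-0.001, 0.001, 0.794], [-0.001, -0.001, -2.348]] j7 -1.23 clock 10.175
```

send_rows(
  targets=[
    [[0,0,0],[0,0,0.0],0.5],
    [[0,0,0],[0,0,0.0],0.5],
    [[0,0,-0.07],[0,0,0],0.5],
    [[0,0,-0.07],[0,0,0],0.5],
    [[0.036,0.035,-0.0715],[0,0,-0.18],0.5],
    [[0.072,0.071,-0.0715],[0,0,-0.36],0.5],
    [[0.072,0.071,-0.0715],[0,0,-0.54],0.5],
    [[0.072,0.071,-0.0715],[0,0,-0.72],0.5],
  ],
)

```text
clock: 11.18
tcp_pos: [0.5847, 0.2217, 0.199]
orientation: [2.651, 1.686, -0.001]
contact_force: [0.0, -0.5, 1.2]
grip_width: 0.497
grip_force: 0.0
```

send_rows(
  targets=[
    [[0,0,0],[0,0,-1.628],0.5],
    [[0,0,0],[0,0,-1.628],0.5],
    [[0,0,0],[0,0,-1.628],0.5],
    [[0,0,0],[0,0,-1.628],0.5],
    [[0,0,0],[0,0,-1.628],0.5],
    [[0,0,0],[0,0,-1.628],0.5],
    [[0,0,0],[0,0,-1.628],0.5],
    [[0,0,0],[0,0,-1.628],0.5],
  ],
)

```text
clock: 12.18
tcp_pos: [0.5841, 0.2225, 0.1991]
orientation: [-0.787, -3.041, 0.0]
contact_force: [-0.1, 0.1, 0.5]
grip_width: 0.503
grip_force: 0.0
```

send_rows(
  targets=[
    [[0,0,0],[0,0,-0.18],0.5],
    [[0,0,0],[0,0,-0.18],0.5],
    [[0,0,0],[0,0,-0.18],0.5],
    [[0,0,0],[0,0,-0.18],0.5],
  ],
)

```text
clock: 12.68
tcp_pos: [0.5843, 0.2227, 0.1996]
orientation: [-0.524, -3.097, 0.0]
contact_force: [-0.1, 0.8, 0.2]
grip_width: 0.497
grip_force: 0.0
```

Run:
```python
from h import *
P=json.load(open("p.json"))["P"]
s=bot.get_state();cv2.imwrite("pics/w4.png",bot.get_image("wrist")[:,:,::-1])
go([*P["A"],.128],68);print(s["tcp_pos"])
for n in P: print(n,np.round(wproj([*P[n],.144])))
```

```text
shift [0.     0.0001 0.0716] turns [[-0.0, -0.0, 0.049], [0.0, -0.0, -3.092]] j7 0.9 clock 12.725
[0.58425732 0.2226929  0.19958273]
A [258. 215.]
B [114. 211.]
C [100.  55.]
D [263.  61.]
```

View pics/w4.png

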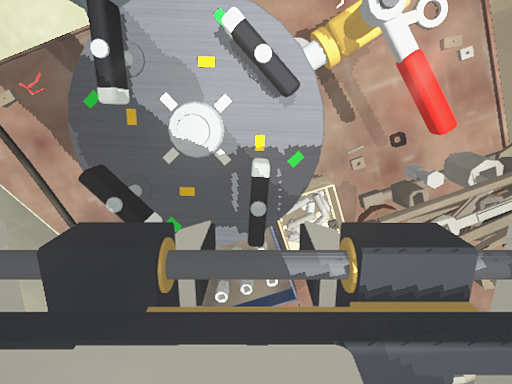

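D and B sit at green. A's cap is at (258,209) against a predicted (258,215), so the map is off by about (-3.5, +1.2) mm in world axes, consistent with where B and D pulled the gripper. I'll apply that and do A.

send_rows(
  targets=[
    [[0.004,0,0.05],[0,0,0.05],0.5],
    [[0.004,0,0.0715],[0,0,0.05],0.5],
    [[0.004,0,0.0715],[0,0,0.05],0.5],
    [[0.004,0,0.0715],[0,0,0.05],0.1],
    [[0.004,0,0.0715],[0,0,0.05],0.1],
    [[0.004,0,0.0715],[0,0,0.05],0.1],
    [[0.004,0,0.0715],[0,0,0.05],0.1],
  ],
)

```text
clock: 13.6
tcp_pos: [0.581, 0.2246, 0.1288]
orientation: [0.598, 3.083, 0.002]
contact_force: [0.2, -1.6, -2.1]
grip_width: 0.129
grip_force: 40.2
```

send_rows(
  targets=[
    [[0,0,0],[0,0,0.18],0.1],
    [[0,0,0],[0,0,0.36],0.1],
    [[0,0,0],[0,0,0.54],0.1],
    [[0,0,0],[0,0,0.7],0.1],
    [[0,0,0],[0,0,0.77],0.1],
    [[0,0,0],[0,0,0.79],0.1],
    [[0,0,0],[0,0,0.79],0.1],
    [[0,0,0],[0,0,0.79],0.1],
  ],
)

```text
clock: 14.6
tcp_pos: [0.5813, 0.2249, 0.1288]
orientation: [1.735, 2.618, 0.003]
contact_force: [3.4, 4.2, 2.5]
grip_width: 0.126
grip_force: 40.4
```

Run:
```python
from h import *
d=json.load(open("p.json"));P=d["P"];th=np.degrees(d["c"][2])
for n in P: P[n]=[P[n][0]-.0035,P[n][1]+.0012]
json.dump(d,open("p.json","w"))
go([*P["A"],.128],th);s=bot.get_state();print(s["contact_force"],s["wrist_torque"])
go([*P["C"],.2],71.6)
```

```text
shift [-0.0005 -0.0009  0.0008] turns [[0.002, -0.0, -0.021], [-0.001, -0.004, 3.121]] j7 0.21 clock 14.6
[3.37657074 4.200972   2.47316423] [ 0.80605035 -0.83445108  0.66197484]
shift [-0.0033 -0.1407 -0.0715] turns [[0.002, 0.001, -0.849], [0.001, -0.003, 2.292]] j7 0.21 clock 14.6
```

send_rows(
  targets=[
    [[0,0,0],[0,0,0.0],0.5],
    [[0,0,0],[0,0,0.0],0.5],
    [[0,0,-0.07],[0,0,0],0.5],
    [[0,0,-0.07],[0,0,0],0.5],
    [[-0.002,-0.05,-0.0715],[0,0,-0.3],0.5],
    [[-0.003,-0.1,-0.0715],[0,0,-0.6],0.5],
    [[-0.0033,-0.1407,-0.0715],[0,0,-0.849],0.5],
    [[-0.0033,-0.1407,-0.0715],[0,0,-0.849],0.5],
  ],
)

```text
clock: 15.6
tcp_pos: [0.4486, 0.1646, 0.1992]
orientation: [-0.65, -3.071, 0.002]
contact_force: [0.8, 0.4, 0.1]
grip_width: 0.499
grip_force: 0.0
```

send_rows(
  targets=[
    [[0,0,0],[0,0,0],0.5],
    [[0,0,0],[0,0,0],0.5],
    [[0,0,0],[0,0,0],0.5],
  ],
)

```text
clock: 15.98
tcp_pos: [0.4523, 0.1664, 0.1995]
orientation: [-0.663, -3.071, 0.001]
contact_force: [-0.1, -0.2, -0.4]
grip_width: 0.498
grip_force: 0.0
```

Run:
```python
from h import *
P=json.load(open("p.json"))["P"]
s=bot.get_state();cv2.imwrite("pics/w5.png",bot.get_image("wrist")[:,:,::-1])
go([*P["C"],.128],71.6);print(s["tcp_pos"])
for n in P: print(n,np.round(wproj([*P[n],.144])))
```

```text
shift [-0.0004  0.0007  0.0715] turns [[-0.001, -0.0, -0.104], [-0.0, 0.001, 3.038]] j7 0.79 clock 16.025
[0.45233401 0.16641405 0.19946277]
A [395. 330.]
B [266. 337.]
C [259. 215.]
D [403. 207.]
```

View pics/w5.png

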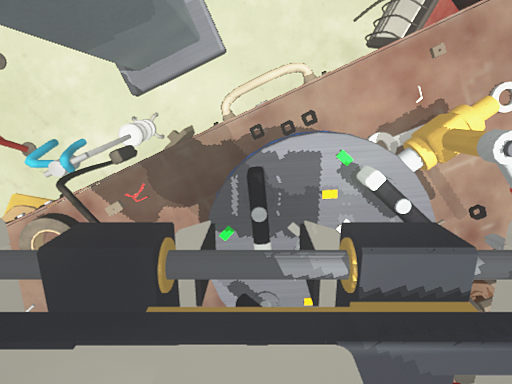

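C's cap (259,214) now matches the prediction, and the wing tilts about 5.5° counter-clockwise. I'll grip it and turn it home.

send_rows(
  targets=[
    [[0,0.0005,0.05],[0,0,-0.1],0.5],
    [[0,0.0005,0.0715],[0,0,-0.1],0.5],
    [[0,0.0005,0.0715],[0,0,-0.1],0.5],
    [[0,0.0005,0.0715],[0,0,-0.1],0.1],
    [[0,0.0005,0.0715],[0,0,-0.1],0.1],
    [[0,0.0005,0.0715],[0,0,-0.1],0.1],
    [[0,0.0005,0.0715],[0,0,-0.1],0.1],
  ],
)

```text
clock: 16.9
tcp_pos: [0.4527, 0.1674, 0.1288]
orientation: [0.505, 3.1, 0.002]
contact_force: [-0.4, 1.9, -1.7]
grip_width: 0.125
grip_force: 40.3
```

send_rows(
  targets=[
    [[0,0,0],[0,0,0.18],0.1],
    [[0,0,0],[0,0,0.36],0.1],
    [[0,0,0],[0,0,0.54],0.1],
    [[0,0,0],[0,0,0.7],0.1],
    [[0,0,0],[0,0,0.8],0.1],
    [[0,0,0],[0,0,0.85],0.1],
    [[0,0,0],[0,0,0.85],0.1],
    [[0,0,0],[0,0,0.85],0.1],
  ],
)

```text
clock: 17.9
tcp_pos: [0.4534, 0.1681, 0.1288]
orientation: [1.734, 2.618, 0.004]
contact_force: [2.9, 5.2, -1.6]
grip_width: 0.13
grip_force: 40.3
```

Run:
```python
from h import *
d=json.load(open("p.json"));P=d["P"];th=np.degrees(d["c"][2])
go([*P["C"],.128],th);s=bot.get_state();print(s["contact_force"],s["wrist_torque"])
ax=np.array([.4884-.0035,.3430+.0012]);a=np.radians(11.8);g=ax+.065*np.array([np.cos(a),np.sin(a)]);print(g)
go([*g,.2],11.8-90)
```

```text
shift [-0.0009 -0.0009  0.0008] turns [[0.003, -0.0, -0.02], [-0.001, -0.004, 3.122]] j7 0.2 clock 17.9
[ 2.91156971  5.2034185  -1.60112843] [ 0.83969059 -0.6972819   0.56135012]
[0.54852638 0.35749224]
shift [ 0.1373  0.1617 -0.0707] turns [[0.003, 0.002, -1.376], [0.002, -0.003, 1.766]] j7 0.2 clock 17.9
```

All four screws are home. Next is the lever, turning the long way so joint 7 stays in range.

send_rows(
  targets=[
    [[0,0,0],[0,0,0.0],0.5],
    [[0,0,0],[0,0,0.0],0.5],
    [[0,0,-0.07],[0,0,0],0.5],
    [[0,0,-0.07],[0,0,0],0.5],
    [[0.035,0.04,-0.0707],[0,0,0.18],0.5],
    [[0.07,0.08,-0.0707],[0,0,0.36],0.5],
    [[0.105,0.12,-0.0707],[0,0,0.54],0.5],
    [[0.137,0.162,-0.0707],[0,0,0.72],0.5],
  ],
)

```text
clock: 18.9
tcp_pos: [0.5485, 0.3573, 0.1981]
orientation: [-2.554, -1.83, 0.002]
contact_force: [0.2, 0.2, 0.3]
grip_width: 0.499
grip_force: 0.0
```

send_rows(
  targets=[
    [[0,0,0],[0,0,1.046],0.5],
    [[0,0,0],[0,0,1.046],0.5],
    [[0,0,0],[0,0,1.046],0.5],
    [[0,0,0],[0,0,1.046],0.5],
    [[0,0,0],[0,0,1.046],0.5],
    [[0,0,0],[0,0,1.046],0.5],
    [[0,0,0],[0,0,1.046],0.5],
    [[0,0,0],[0,0,1.046],0.5],
  ],
)

```text
clock: 19.9
tcp_pos: [0.5483, 0.3557, 0.1985]
orientation: [3.125, 0.322, -0.001]
contact_force: [-0.1, 0.3, -0.0]
grip_width: 0.499
grip_force: 0.0
```

Run:
```python
from h import *
s=bot.get_state();cv2.imwrite("pics/w6.png",bot.get_image("wrist")[:,:,::-1])
go([.5485,.3575,.122],101.8);print(s["tcp_pos"])
print("grip",wproj([.5485,.3575,.134]),"axis",wproj([.4849,.3442,.13]))
```

```text
shift [ 0.0005 -0.0017  0.0767] turns [[0.0, 0.0, -0.001], [0.001, -0.0, 3.14]] j7 -1.53 clock 19.95
[0.54831877 0.35566162 0.1984874 ]
grip (np.float64(255.08112822984558), np.float64(206.43516047408266)) axis (np.float64(255.32403148417347), np.float64(284.3829500086323))
```

View pics/w6.png

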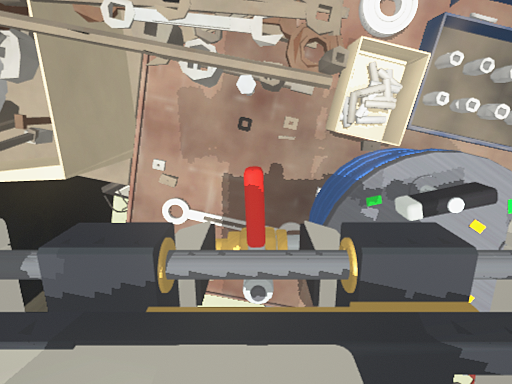

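The lever grip is at (255,208) with its axis at (259,292), as predicted. I'll descend and grip.

send_rows(
  targets=[
    [[0.0005,-0.0015,0.05],[0,0,0],0.5],
    [[0.0005,-0.0015,0.0765],[0,0,0],0.5],
    [[0.0005,-0.0015,0.0765],[0,0,0],0.5],
    [[0.0005,-0.0015,0.0765],[0,0,0],0.1],
    [[0.0005,-0.0015,0.0765],[0,0,0],0.1],
    [[0.0005,-0.0015,0.0765],[0,0,0],0.1],
  ],
  squeeze=25,
)

```text
clock: 20.7
tcp_pos: [0.5492, 0.3577, 0.1235]
orientation: [-3.125, -0.318, -0.002]
contact_force: [-0.5, -0.0, 0.1]
grip_width: 0.221
grip_force: 0.0
```

Run:
```python
from h import *
for d in(8,16,24,32,40,46):
    a=np.radians(11.8+d);go([.4849+.065*np.cos(a),.3442+.065*np.sin(a),.1225],101.8+d)
```

```text
shift [-0.0014 -0.0089  0.001 ] turns [[-0.001, -0.001, -0.143], [-0.002, 0.001, 2.999]] j7 -1.47 clock 20.7
shift [-0.0033 -0.0178  0.001 ] turns [[-0.001, -0.001, -0.282], [-0.002, 0.001, 2.859]] j7 -1.47 clock 20.7
shift [-0.0064 -0.0263  0.001 ] turns [[-0.0, -0.002, -0.422], [-0.002, 0.001, 2.72]] j7 -1.47 clock 20.7
shift [-0.0107 -0.0343  0.001 ] turns [[-0.0, -0.002, -0.561], [-0.002, 0.0, 2.58]] j7 -1.47 clock 20.7
shift [-0.0161 -0.0416  0.001 ] turns [[-0.0, -0.002, -0.701], [-0.002, 0.0, 2.44]] j7 -1.47 clock 20.7
shift [-0.0207 -0.0466  0.001 ] turns [[-0.0, -0.002, -0.806], [-0.002, 0.0, 2.336]] j7 -1.47 clock 20.7
```

send_rows(
  targets=[
    [[0,0,0],[0,0,0],0.1],
    [[0,0,0],[0,0,0],0.1],
    [[-0.0014,-0.009,0],[0,0,-0.14],0.1],
    [[-0.0033,-0.0178,0],[0,0,-0.28],0.1],
    [[-0.0064,-0.0263,0],[0,0,-0.42],0.1],
    [[-0.0107,-0.0343,0],[0,0,-0.56],0.1],
    [[-0.0161,-0.0416,0],[0,0,-0.7],0.1],
    [[-0.0196,-0.0455,0],[0,0,-0.78],0.1],
  ],
)

```text
clock: 21.7
tcp_pos: [0.5205, 0.3978, 0.123]
orientation: [2.767, 1.486, 0.001]
contact_force: [-1.2, -3.0, 5.0]
grip_width: 0.15
grip_force: 24.9
```

send_rows(
  targets=[
    [[0,0,0],[0,0,0],0.1],
    [[0,0,0],[0,0,0],0.1],
    [[0,0,0],[0,0,0],0.5],
    [[0,0,0],[0,0,0],0.5],
    [[0,0,0],[0,0,0],0.5],
    [[0,0,-0.05],[0,0,0],0.5],
    [[0,0,-0.1],[0,0,0],0.5],
    [[0,0,-0.12],[0,0,0],0.5],
  ],
)

```text
clock: 22.7
tcp_pos: [0.5216, 0.3984, 0.2457]
orientation: [-2.77, -1.482, -0.006]
contact_force: [0.1, 0.1, -0.6]
grip_width: 0.499
grip_force: 0.0
```

send_rows(
  targets=[
    [[0.15,0,0],[0,0,0],0.5],
    [[0.15,0,0],[0,0,0],0.5],
    [[0.15,0,0],[0,0,0],0.5],
    [[0.15,0,0],[0,0,0],0.5],
    [[0.15,0,0],[0,0,0],0.5],
  ],
)

```text
clock: 23.32
tcp_pos: [0.6037, 0.522, 0.2422]
orientation: [2.77, 1.481, -0.001]
contact_force: [0.1, -1.3, 0.7]
grip_width: 0.503
grip_force: 0.0
```

Run:
```python
from h import *
a=bot.get_image("top")[:,:,::-1][160:255,120:260];cv2.imwrite("pics/c7.png",cv2.resize(a,None,fx=5.7,fy=5.7,interpolation=cv2.INTER_CUBIC));print(bot.get_state()["clock"])
```

```text
23.375
```

View pics/c7.png

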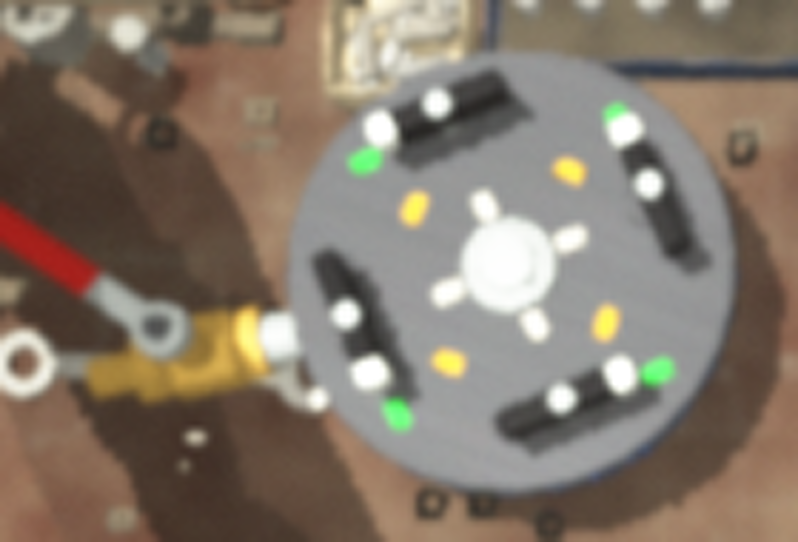

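The picture shows all four white ends at green. The lever runs from (157,328) to (20,230), about 45° from where it started. The gripper is clear, so I'll hand in.

```bash
python3 -c "
from bench import bot
print(bot.job_done())"
```

```text
the job is handed in; nothing more can be done
None
```

The job is handed in at about 23 s: the last picture shows all four screws at their green marks, tightened in the crosswise order, and the valve lever about 45° open; nothing on the bench was touched on purpose, though I didn't measure the bench items afterwards, and no verdict came back.

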